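# Fit the hold-down frame over a medal and swing the bench magnifier over it

## Robot

A 6-joint arm with a two-finger parallel gripper is mounted at the origin on a cart in front of the work surface, level with it; the furniture and walls round the work are solid. World frame = base frame: x ahead of the robot, y to its left, z up, the work surface at z = 0. Lengths are in mm, angles in rad, forces in N, time in s.
With the tool pointing down it reaches from about 350 to 775 mm from the base axis. Payload 7.3 kg.
Tool frame: the origin (TCP) lies on the mounting face of the last link; the fingertips stand 178 mm ahead of it and the grasp point (between the pads) lies 159 mm ahead of it; z points along the fingers, y is the line along which they close (so a half turn about z gives the same grasp; the last joint's range is limited). The gripper opens to 92 mm and grips with 3 to 60 N. Pads are 19 mm wide; open, the fingers measure 130 mm over their backs; the gripper's body (75 mm by 190 mm) begins 47 mm behind the grasp point.
Start: joints at [-1.354, 0.342, 1.524, -0, 1.275, -0.146], TCP at [186.339, -490.821, 404.741] pointing down, gripper open.
Joint ranges: [-2.53, 2.53], [-0.77, 2.02], [0.04, 2.7], [-1, 4.14], [0.28, 2.66], [-3.11, 3.11]. Speed limits (rad/s): [2.57, 2.57, 3.14, 3.14, 3.14, 3.14].

## Interface

Orientations are given as [roll, pitch, yaw] about the fixed x, y, z axes, in that order (R = Rz(yaw) Ry(pitch) Rx(roll)).
In Python, from plant import bot, vision gives the robot as it stands. The module is installed in compiled form; this text tells all that it offers.
- The arm moves only by the tool send_path, called after "Request:" by a JSON object that holds its "method" and its "body", one argument or row to a line. Schema: {"type":"object","properties":{"moves":{"type":"object","properties":{"rows":{"type":"array","items":{"type":"array","items":{"type":"number"},"minItems":5,"maxItems":5},"minItems":1,"maxItems":5}},"additionalProperties":false,"required":["rows"]},"only":{"type":"string"},"quiet":{"type":"boolean"},"lines":{"type":"string"}},"required":["moves"],"additionalProperties":false}. moves is an object whose key "rows" holds a list of rows, 1 to 5 of them, each of 5 numbers: the finger opening in mm, then dx, dy, dz in m, then a turn about the tool's z in units of 0.25 rad; each row is the pose to reach, as a shift and turn from the pose commanded when the call began, along the tool's axes at that moment; what a row does not reach only later rows make up. A row lasts 1/8 s, in which the tool goes at most 62.5 mm and 0.188 rad, less where a joint would pass 70% of its speed; a pose out of reach is approached as far as the arm can. The fingers move at their own pace and stop on an object; the grip force is fixed at half the most. Time passes only in rows, so rows that do not move let the fingers close. The tool returns the time, the measured TCP pose, the force, the opening and the grip force at its end. only (a regular expression) keeps the lines of the reply that match it, lines (a string "A,B") keeps lines A to B, and quiet returns only ok. Input that does not fit is refused with a message, and nothing moves.
- bot.get_obs(): the state, without advancing time (a new reading comes with each control period).
- vision.capture(name): name is "scene" or "side" or "wrist"; returns a dict with "color" (480x640x3 uint8, red, green, blue), "K" (3x3 intrinsics, pixels), "R" (3x3) and "t" (3): a world point X has camera coordinates R X + t. Camera axes: x right, y down, z forward; pixel columns grow to the right and rows downward; lengths in mm; the calibration is good to about 2 mm. A picture is of the moment at which its call begins. There is no depth.
- bot.close_job(): hands the job in; it is judged then, once.
The state is a dict: "time": time; "joint_positions": joint angles; "dq": joint speeds; "tau": joint torques, N m; "tool_pos": TCP position; "tcp_rot": TCP orientation; "contact_force": force on the tool from outside, world axes, zero at the start; "moment": the same for the moment, N m; "grip_width": finger opening in mm; "finger_force": force on a finger pad.
Only numpy, scipy, OpenCV 4.12 (cv2) and the standard library are available. Lean on these libraries where they do the work, as an engineer would, in place of code of your own. Each camera call takes 0.05 s, during which the arm holds its last target. There are 200 camera calls.

## Task

The medal in the fixture is ready for touching up. Lower the hold-down frame over the fixture's two locating pins until it lies flush, with its round window over the medal, and let go of it; then swing the stiff-jointed magnifier across so that its lens stays centred above the medal. Leave the jars, the tin and the syringe where they are.

Things in the scene. Friction and masses are not known exactly. Their poses are not given: they have to be found in the camera images.
- fixture: Grey metal work-holding fixture, fixed on the bench: a plate 190 (x) x 146 (y) mm on short rubber feet, its top face 18 mm above the bench. An octagonal 90 mm medal lies in a square nest, level with the top face, centred 34 mm along +x from the origin. Two locating pins stand along its +y edge. Origin: centre of the underside, at bench height; x points to the medal's end, z up.
- pin0 (a point): Tip of the pin at (-74, +54) mm in the fixture's frame. Both pins are upright steel, 9 mm thick with tapered tips, and stand 15 mm above the fixture's top face.
- pin1 (a point): Tip of the other pin, at (+74, +54) mm in the fixture's frame, beside the medal.
- medal_center (a point): Centre of the medal's top face, 18 mm above the bench.
- frame: Loose flat hold-down frame of bare aluminium, 176 (x) x 132 (y) x 8 mm, about 0.35 kg, lying flat on the bench: a plate with a round 79 mm window centred 34 mm along +x from the origin, two holes near its +y edge and a black bow handle across it. Origin: centre of the underside. Seated, its axes agree with the fixture's and its origin is straight above the fixture's, 18 mm up.
- frame_hole0 (a point): Centre, at the underside, of the frame's 11.5 mm through hole at (-74, +54) mm, which goes over pin0.
- frame_hole1 (a point): The same for the hole at (+74, +54) mm, beside the window, which goes over pin1.
- frame_handle (a point): Middle of the handle's bar, 22 mm along -x from the frame's origin, 36 mm above its underside. The bar runs 76 mm along the frame's y (50 mm free between the legs), is 14 mm thick along x and 16 mm tall (28 to 44 mm above the underside): pinch it from above, fingers closing along the frame's x. It stands near the centre of mass.
- frame_window (a point): Centre of the frame's window, at the underside.
- post_top (a point): On the axis of the magnifier's upright post (18 mm steel tube on a bolted flange of 90 mm, fixed on the bench), 220 mm above the bench, at the height of the lower link: the shoulder hinge's vertical axis. The hubs there reach 242 mm.
- lens_center (a point): Centre of the magnifier's lens (116 mm clear glass in a grey ring, 128 mm outside, 18 mm tall), 200 mm above the bench; it lies level and moves only sideways. The lens link is 180 mm long from the elbow hinge's axis to this point; the elbow hinge is 200 mm from the post's axis, its hub reaches 236 mm above the bench, and it is stiff (friction 0.30 N m): it stays where it is left.
- lens_knob (a point): Grip point of the black upright knob on the lens ring, on the line from elbow through lens centre, 75 mm beyond the lens centre: a round post of 18 mm, about 206 to 248 mm above the bench; this point is on its axis at 236 mm. Pinch it from above with any closing direction (it may turn between the fingers) and lead it sideways; it takes a few newtons.
- lower_link (a joint): Shoulder hinge at the post: turn of the 200 mm lower link, counter-clockwise from above; parked, near 0, it points about along the world's -y, and the elbow bends some 1.45 rad clockwise from there to the lens. Seen from post to lens the elbow bends that same way over every medal position; leading the knob in a straight line keeps it so. Range -2.7 to 1.0. Stiff (0.45 N m): stays where left.
- jar_resin: Taller jar with a black cap and amber sides, 43 mm wide, 55 mm tall; bystander. Origin: centre of the underside.
- jar_white: Smaller white jar, 38 mm wide, 42 mm tall; bystander. Origin: centre of the underside.
- tip_tin: Dark blue hinged tin, 65 x 89 x 28 mm; bystander. Origin: centre of the underside.
- syringe_white: Dispensing syringe lying on the bench, 154 mm long (along its y), 20 mm barrel; bystander. Origin: centre of the underside.

How it is judged (in metres and radians):
On the way, in this order (a step that is already met when the one before it is completed fails the run):
1. the frame lies flush on the fixture over both pins, window over the medal, and is let go (horizontal distance between frame_window and medal_center below 0.004 m and z of frame in the frame of fixture below 0.0198 m and angle between frame's own z axis and vertical below 0.02 rad and angle between the x axis of frame and the x axis of fixture, either way round below 0.05 rad and contact force between the fingers and frame below 0.1 N), for 0.2 s.
2. the lens is centred above the medal (horizontal distance between lens_center and medal_center below 0.02 m), for 0.2 s.
At the end, for the whole second after the job is handed in: The frame lies flush on the fixture (underside within 1.8 mm of its top, level within 0.02 rad, turned within 0.05 rad) with its window within 4 mm of the medal's centre; the lens's centre is within 20 mm, measured level, of the medal's centre; frame and magnifier's shoulder at rest (horizontal distance between frame_window and medal_center below 0.004 m and z of frame in the frame of fixture below 0.0198 m and angle between frame's own z axis and vertical below 0.02 rad and angle between the x axis of frame and the x axis of fixture, either way round below 0.05 rad and horizontal distance between lens_center and medal_center below 0.02 m and linear speed of frame below 0.02 m/s and velocity of joint lower_link between -0.03 and 0.03 rad/s); the robot touches nothing.
It fails at once if the taller jar is moved more than 30 mm (distance of jar_resin from where it was at the start of the episode above 0.03 m).
It fails at once if the smaller jar is moved more than 30 mm (distance of jar_white from where it was at the start of the episode above 0.03 m).
It fails at once if the hinged tin is moved more than 30 mm (distance of tip_tin from where it was at the start of the episode above 0.03 m).
It fails at once if the syringe is moved more than 30 mm (distance of syringe_white from where it was at the start of the episode above 0.03 m).
It fails at once if the frame is dropped on to the fixture instead of being lowered (it falls free of the fingers faster than 0.5 m/s above the fixture) (horizontal distance between frame_window and medal_center below 0.05 m and linear speed of frame above 0.5 m/s and contact force between the fingers and frame below 0.1 N).
It also fails if it takes over 61 s, if anything falls off the work surface, if the arm or the gripper's body presses on something with over 40 N, if the wrist force passes 120 N, or if a joint passes its speed limit or range.

## Working session

There is one attempt and no reset: what is moved stays moved. The work goes in short steps, Python scripts to look and compute and a tool call to move; the robot and the scene stay as the last step left them, time stands still between calls to the robot, and variables do not carry over. Pictures are saved under pics/ and viewed, at most 10 in all, crops included, and the job is handed in when it is done.

```bash
mkdir -p pics; cat > h.py <<'E'
import numpy as np, cv2
from plant import bot, vision
def cap(n,f=None):
    c=vision.capture(n); c={k:np.array(v) for k,v in c.items()}
    if f: cv2.imwrite('pics/'+f,c['color'][:,:,::-1])
    return c
def ray(c,u,v,z):
    R,t=c['R'],c['t'].reshape(3); o=-R.T@t
    d=R.T@np.linalg.solve(c['K'],np.array([u,v,1.]))
    return o+d*(z-o[2])/d[2]
def proj(c,X):
    p=c['K']@(c['R']@np.array(X,float)+c['t'].reshape(3)); return p[:2]/p[2]
E
python3 - <<'E'
from h import *
import pickle
d={}
for n in("scene","side","wrist"):
    d[n]=cap(n,n+'0.png'); c=d[n]; print(n,(-c['R'].T@c['t'].reshape(3)).round(),c['R'][2].round(2),c['K'][0,0])
pickle.dump(d,open('d0.pkl','wb'))
o=bot.get_obs(); print(o['tool_pos'],o['tcp_rot'],o['time'])
E
```

```text
scene [180. 419. 818.] [ 0.39 -0.6  -0.7 ] 451.74822666855107
side [437. 731. 883.] [ 0.1  -0.76 -0.64] 563.3404259518072
wrist [ 256. -464.  385.] [-0.26 -0.1  -0.96] 380.64589543091245
[ 186.33547695 -490.72032049  404.21666083] [-3.14046308e+00 -1.60396769e-04  3.62825610e-01] 0.15
```

View pics/scene0.png

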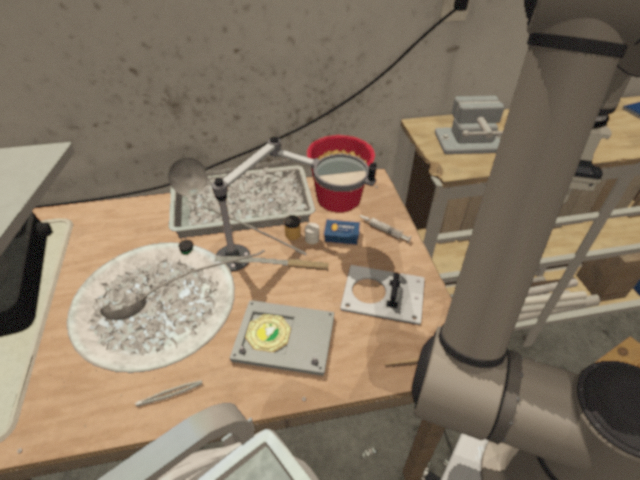

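View pics/side0.png

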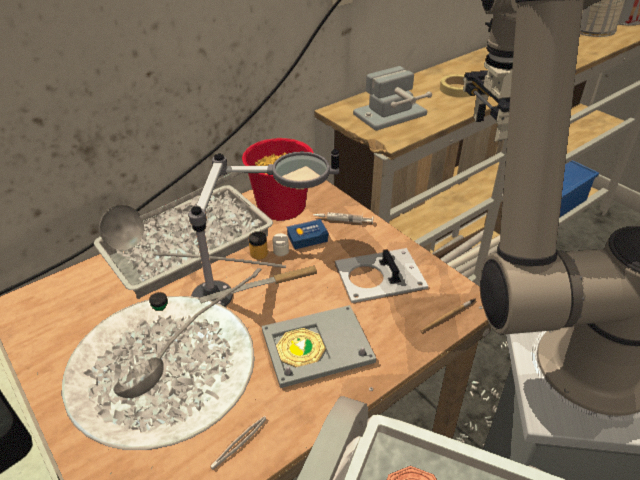

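The scene view shows the fixture around (283,338), with its medal at (268,333) and pins near (240,348) and (316,363). The frame is around (384,293) with its handle at (395,290). The side view shows the fixture at (320,347), the frame at (382,275), the lens at (301,170) and the knob at (335,162). I'll enlarge the side view to get precise pixels.

```bash
python3 - <<'E'
from h import *
a=cv2.imread('pics/side0.png')[240:390,250:450]
cv2.imwrite('pics/side0c.png',cv2.resize(a,(800,600),interpolation=cv2.INTER_CUBIC))
a=cv2.imread('pics/scene0.png')[260:380,225:433]
b=cv2.imread('pics/scene0.png')[130:220,160:400]
cv2.imwrite('pics/scene0c.png',cv2.resize(a,(800,462),interpolation=cv2.INTER_CUBIC))
E
```

```text
(no output)
```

View pics/side0c.png

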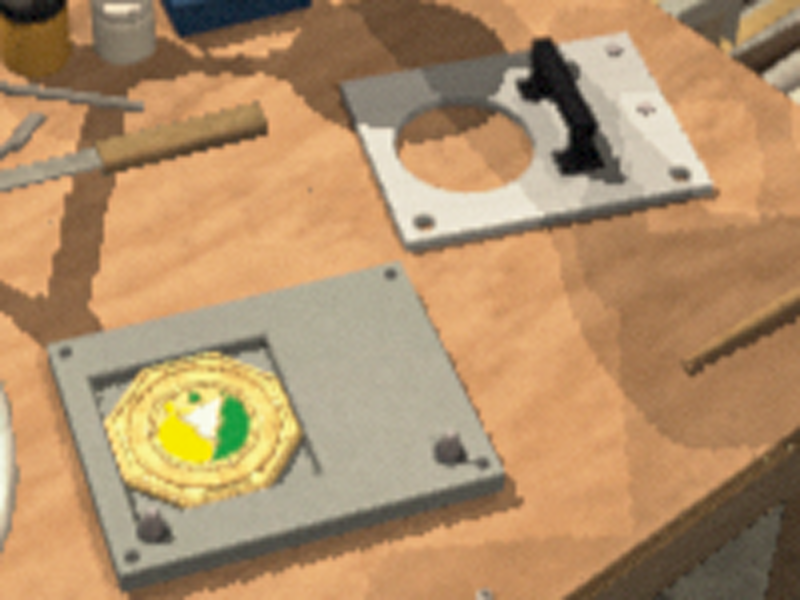

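View pics/scene0c.png

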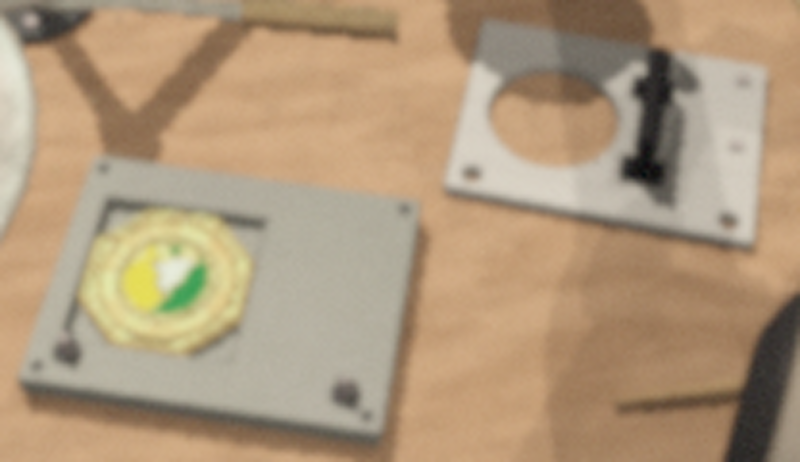

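In the side crop (4x), the frame holes are at (424,221) and (680,173), the pins at (150,512) and (449,438), and both plates' corners are clear. The scene crop (3.85x) shows the same points at (472,173) and (728,220), with pins at (68,338) and (346,381). Next I'll cast rays through these and check them against the given sizes.

```bash
python3 - <<'E'
from h import *
import pickle
d=pickle.load(open('d0.pkl','rb'))
def P(n,l,z):
    s,o=((4,4),(250,240)) if n=='side' else ((800/208,462/120),(225,260))
    return np.array([ray(d[n],(u+.5)/s[0]+o[0]-.5,(v+.5)/s[1]+o[1]-.5,z)[:2] for u,v in l])
pts={'side':dict(hole=([(680,173),(424,221)],8),fc=([(343,84),(627,34),(714,187),(408,243)],8),pin=([(449,436),(150,512)],33),fx=([(50,345),(395,264),(505,475),(122,575)],18),med=([(203,428)],18),win=([(465,146)],8),han=([(543,45),(587,152)],44)),
'scene':dict(hole=([(728,220),(472,173)],8),fc=([(483,20),(767,66),(752,240),(445,188)],8),pin=([(346,381),(68,338)],33),fx=([(97,158),(418,203),(380,435),(23,383)],18),med=([(167,280)],18),win=([(554,119)],8),han=([(660,52),(643,160)],44))}
for n in pts:
    print(n)
    for k,(l,z) in pts[n].items():
        q=P(n,l,z); out=q.round(1).tolist()
        if k in('hole','pin'): e=q[1]-q[0]; print(k,out,'len',np.hypot(*e).round(1),'yaw',np.arctan2(e[1],e[0]).round(3))
        elif k in('fc','fx'):
            e=(q[1]-q[0]+q[2]-q[3])/2; w=(q[3]-q[0]+q[2]-q[1])/2; print(k,'ctr',q.mean(0).round(1),'size',np.hypot(*e).round(1),np.hypot(*w).round(1),'yaw+pi',np.arctan2(-e[1],-e[0]).round(3))
        else: print(k,out)
print('knob',ray(d['side'],335,153.5,248).round(1),ray(d['scene'],372,165,248).round(1))
print('lens',ray(d['side'],301,168,209).round(1),ray(d['scene'],342,169,209).round(1))
print('elbow',ray(d['side'],219.5,156,236).round(1),ray(d['scene'],274,141,236).round(1))
print('post',ray(d['side'],197.5,210,242).round(1),ray(d['scene'],219.5,182,242).round(1))
E
```

```text
side
hole [[329.2, -182.3], [466.9, -129.4]] len 147.5 yaw 0.366
fc ctr [ 416.2 -204.2] size 174.5 131.8 yaw+pi 0.363
pin [[444.3, 36.3], [578.6, 96.4]] len 147.2 yaw 0.421
fx ctr [533.1  17.1] size 186.5 145.4 yaw+pi 0.422
med [[563.6, 32.8]]
win [[448.2, -190.5]]
han [[408.6, -240.0], [382.7, -155.2]]
scene
hole [[328.2, -182.7], [465.6, -129.8]] len 147.2 yaw 0.368
fc ctr [ 415.9 -206.6] size 175.5 132.3 yaw+pi 0.382
pin [[441.9, 34.8], [575.0, 94.4]] len 145.8 yaw 0.421
fx ctr [530.7  16.2] size 186.3 145.7 yaw+pi 0.429
med [[561.7, 30.9]]
win [[445.8, -191.3]]
han [[406.8, -243.5], [378.5, -166.5]]
knob [ 532.1 -310.7  248. ] [ 531.2 -318.1  248. ]
lens [ 606.4 -306.3  209. ] [ 604.4 -316.1  209. ]
elbow [ 783.4 -293.3  236. ] [ 776.9 -288.4  236. ]
post [772.3 -89.4 242. ] [768.1 -93.5 242. ]
```

The measurements agree with the given sizes: holes 147.4 mm apart (148 expected), frame yaw 0.367, and fixture yaw 0.421 centred at (532,16). The handle comes out at about (396,-214). I'll move towards it now while turning the tool by −1.574.

Units first: shifts go in m and turns go in units of 0.25 rad. So 240 mm is 0.24, -150 mm is -0.15, -0.9 rad is -3.6.

Request:
{"method": "send_path", "body": {
  "moves": {"rows": [[92,0.048,-0.03,0.01,-0.72],[92,0.096,-0.06,0.02,-1.44],[92,0.144,-0.09,0.03,-2.16],[92,0.192,-0.12,0.04,-2.88],[92,0.24,-0.15,0.05,-3.6]]}
}}

```text
time: 0.78
tool_pos: [358.2, -263.8, 354.4]
tcp_rot: [3.141, 0.0, 1.268]
contact_force: [1.0, -0.4, 0.2]
grip_width: 92.1
finger_force: 0.0
```

```bash
cat >> h.py <<'E'
from scipy.spatial.transform import Rotation as Ro
def to(x,y,z,yaw):
    o=bot.get_obs(); R=Ro.from_euler('xyz',o['tcp_rot'])
    d=R.inv().apply(np.array([x,y,z])-o['tool_pos'])
    print('pose',o['tool_pos'].round(1) if hasattr(o['tool_pos'],'round') else o['tool_pos'],np.round(o['tcp_rot'],4),'shift',d.round(1),'turn',round((o['tcp_rot'][2]-yaw+np.pi/2*2)%(2*np.pi)-np.pi,3),'t',o['time'],'F',np.round(o['contact_force'],1),'w',np.round(o['grip_width'],1),'q',np.round(o['joint_positions'],2))
E
python3 -c "
from h import *
to(396.4,-214.3,300,1.938)"
```

```text
pose [ 358.2 -263.8  354.4] [3.1414e+00 2.0000e-04 1.2684e+00] shift [58.7 21.7 54.4] turn -0.67 t 0.775 F [ 1.  -0.4  0.2] w 92.1 q [-0.81  0.25  1.81 -0.    1.08 -0.5 ]
```

Request:
{"method": "send_path", "body": {
  "moves": {"rows": [[92,0.02,0.007,0.018,-0.68],[92,0.04,0.014,0.036,-1.36],[92,0.055,0.02,0.05,-2.04],[92,0.0587,0.0217,0.0544,-2.68],[92,0.0587,0.0217,0.0544,-2.68]]}
}}

```text
time: 1.4
tool_pos: [396.0, -215.7, 299.9]
tcp_rot: [-3.141, -0.001, 1.932]
contact_force: [-0.1, 0.0, 1.0]
grip_width: 91.5
finger_force: 0.0
```

```bash
python3 -c "
from h import *
to(396.4,-214.3,300,1.938)
c=cap('wrist','w1.png'); print(proj(c,[396.4,-214.3,44]))"
```

```text
pose [ 396.  -215.7  299.9] [-3.1409e+00 -1.0000e-03  1.9321e+00] shift [ 1.2  0.9 -0.1] turn -0.006 t 1.4 F [-0.1  0.   1. ] w 91.5 q [-0.67  0.33  1.87 -0.    0.94 -1.03]
[320.54780145 248.05364864]
```

View pics/w1.png

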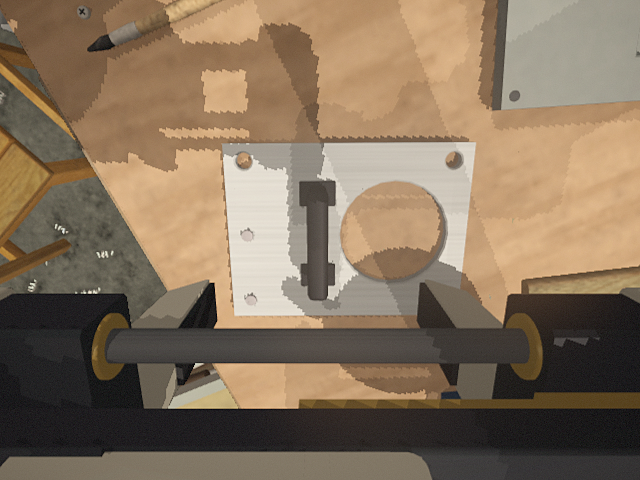

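The wrist view shows the frame square to the camera. The holes are at (244,160) and (454,160), the window at (394,230), and the bar's top edge runs from about (318,190) to (318,299). I'll compute the handle's position from these.

```bash
python3 - <<'E'
from h import *
c=cap('wrist')
h0,h1=[ray(c,u,160,8)[:2] for u in(244,454)]; e=h1-h0; a=np.arctan2(e[1],e[0]); print('holes',h0,h1,np.hypot(*e),a)
X=np.array([np.cos(a),np.sin(a)]);Y=np.array([-X[1],X[0]])
C=(h0+h1)/2-54*Y; print('origin',C,'handle',C-22*X,'win meas',ray(c,394,230,8),'pred',C+34*X,'bar',ray(c,318,190,44),ray(c,318,299,44))
to(*(C-22*X),195,a+np.pi/2)
E
```

```text
holes [ 327.36404723 -183.57050775] [ 465.80620377 -131.47725297] 147.9186867883462 0.35989390883261246
origin [ 415.60257231 -208.06432671] handle [ 395.01202009 -215.81217541] win meas [ 446.94069097 -193.08559418    8.        ] pred [ 447.42433482 -196.09037871] bar [ 381.54533723 -179.78822376   44.        ] [ 407.81545937 -249.41096448   44.        ]
pose [ 395.9 -216.2  300.4] [3.1416e+00 2.0000e-04 1.9294e+00] shift [  0.7  -0.7 105.4] turn -0.001 t 1.5 F [-0.1 -0.9 -0.4] w 91.6 q [-0.67  0.33  1.87 -0.    0.94 -1.03]
```

All views agree to within 2 mm. I'll descend and then close.

Request:
{"method": "send_path", "body": {
  "moves": {"rows": [[92,0.0007,-0.0007,0.035,0],[92,0.0007,-0.0007,0.075,0],[92,0.0007,-0.0007,0.098,0],[92,0.0007,-0.0007,0.105,0],[92,0.0007,-0.0007,0.105,0]]}
}}

```text
time: 2.12
tool_pos: [395.1, -216.0, 195.7]
tcp_rot: [3.141, 0.0, 1.931]
contact_force: [-0.2, -0.9, 0.7]
grip_width: 92.2
finger_force: 0.0
```

Request:
{"method": "send_path", "body": {
  "moves": {"rows": [[10,0,0,0,0],[10,0,0,0,0],[10,0,0,0,0],[10,0,0,0,0],[10,0,0,0,0]]}
}}

```text
time: 2.75
tool_pos: [395.1, -215.7, 195.4]
tcp_rot: [3.142, 0.0, 1.933]
contact_force: [0.4, 0.2, -0.5]
grip_width: 46.3
finger_force: 0.0
```

Request:
{"method": "send_path", "body": {
  "moves": {"rows": [[10,0,0,0,0],[10,0,0,0,0],[10,0,0,0,0],[10,0,0,0,0],[10,0,0,0,0]]}
}}

```text
time: 3.38
tool_pos: [395.1, -215.7, 195.3]
tcp_rot: [3.141, 0.0, 1.933]
contact_force: [1.1, -0.1, -1.6]
grip_width: 13.7
finger_force: 30.0
```

Request:
{"method": "send_path", "body": {
  "moves": {"rows": [[10,0,0,-0.02,0],[10,0,0,-0.05,0],[10,0,0,-0.085,0],[10,0,0,-0.1,0],[10,0,0,-0.1,0]]}
}}

```text
time: 4.0
tool_pos: [395.0, -215.7, 295.9]
tcp_rot: [3.141, 0.001, 1.933]
contact_force: [-0.8, 0.1, -4.5]
grip_width: 13.5
finger_force: 30.0
```

```bash
python3 -c "
from h import *
to(512,7.2,295,1.57+.421)"
```

```text
pose [ 395.  -215.7  295.9] [3.1409e+00 1.4000e-03 1.9328e+00] shift [167.  188.3   0.7] turn -0.058 t 4.0 F [-0.8  0.1 -4.5] w 13.5 q [-0.67  0.34  1.88 -0.    0.93 -1.03]
```

The grip holds: width 13.5 mm, force 30 N, with weight on the wrist. I'll move to a hover short of the fixture, measure the holes in the hand there, and measure the pins with the same camera.

Request:
{"method": "send_path", "body": {
  "moves": {"rows": [[10,0.012,0.03,0,-0.04],[10,0.032,0.08,0,-0.1],[10,0.054,0.135,0,-0.16],[10,0.072,0.18,0,-0.22],[10,0.077,0.194,0,-0.232]]}
}}

```text
time: 4.62
tool_pos: [550.3, -72.8, 293.4]
tcp_rot: [-3.14, -0.002, 1.994]
contact_force: [-0.9, -0.3, -3.9]
grip_width: 13.7
finger_force: 30.0
```

Request:
{"method": "send_path", "body": {
  "moves": {"rows": [[10,0,0,0,0],[10,0,0,0,0],[10,0,0,0,0]]}
}}

```text
time: 5.0
tool_pos: [548.5, -76.0, 295.2]
tcp_rot: [-3.141, -0.0, 1.989]
contact_force: [0.1, -0.3, -3.5]
grip_width: 13.9
finger_force: 30.0
```

```bash
python3 -c "
from h import *
c=cap('wrist','w2.png');import pickle;d={n:cap(n) for n in('side','scene')};d['wrist']=c;d['obs']=bot.get_obs();pickle.dump(d,open('d2.pkl','wb'))
to(512,7.2,295,1.57+.421)
print([proj(c,p).round() for p in([443,35.5,33],[577,95.4,33])])"
```

```text
pose [548.8 -75.6 295.5] [3.1415e+00 2.0000e-04 1.9896e+00] shift [90.7  0.   0.5] turn -0.001 t 5.15 F [ 0.1  0.1 -4.2] w 13.9 q [-0.28  0.5   1.59 -0.    1.04 -0.69]
[array([229.,   1.]), array([490.,   1.])]
```

View pics/w2.png

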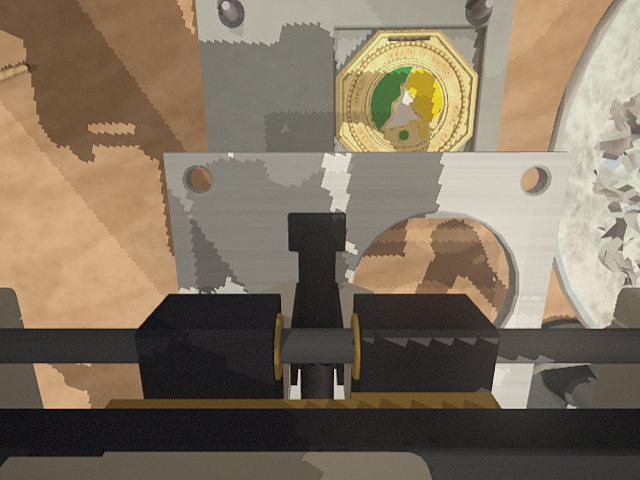

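The wrist view shows the holes at (199,180) and (536,180). The pins are cut off at the top edge, near (231,10) and (481,10). I'll back off 40 mm so they are fully in view, then enlarge pins and holes together.

In the tool's units: -40 mm is -0.04, -20 mm is -0.02.

Request:
{"method": "send_path", "body": {
  "moves": {"rows": [[10,-0.02,0,0,0],[10,-0.04,0,0,0],[10,-0.04,0,0,0],[10,-0.04,0,0,0],[10,-0.04,0,0,0]]}
}}

```text
time: 5.78
tool_pos: [565.4, -111.2, 295.2]
tcp_rot: [-3.141, -0.0, 1.991]
contact_force: [0.4, 0.1, -3.6]
grip_width: 14.5
finger_force: 30.0
```

```bash
python3 -c "
from h import *
import pickle
c=cap('wrist');d={'wrist':c,'side':cap('side'),'scene':cap('scene'),'obs':bot.get_obs()};pickle.dump(d,open('d3.pkl','wb'))
to(512,7.2,295,1.57+.421)
P=[proj(c,p).round().astype(int) for p in([443,35.5,33],[577,95.4,33])];print(P)
im=c['color'][:,:,::-1]
g=lambda x,y:cv2.resize(im[y-35:y+35,x-45:x+45],(396,296),interpolation=cv2.INTER_CUBIC)
y=max(P[0][1],35);print(y)
cv2.imwrite('pics/w3.png',np.vstack([np.hstack([g(231,y),g(484,y)]),np.hstack([g(199,180),g(536,180)])]))"
```

```text
pose [ 565.5 -111.1  295.4] [-3.1415  0.      1.9913] shift [129.8  -0.5   0.4] turn 0.0 t 5.925 F [-0.6  0.1 -4.2] w 13.7 q [-0.33  0.54  1.53 -0.    1.07 -0.75]
[array([223, -82]), array([498, -82])]
35
```

View pics/w3.png

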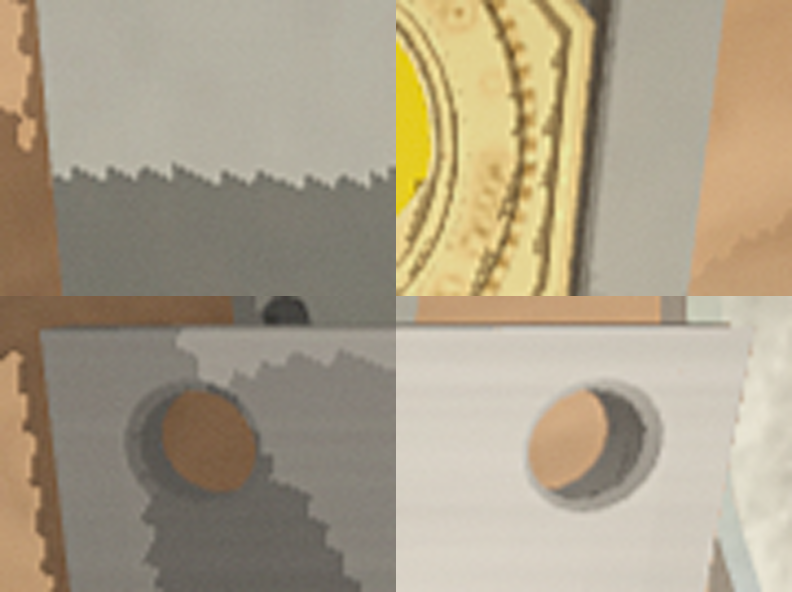

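I backed off in the wrong direction: the pins left the top of the frame. The hole rims in the hand do read cleanly at (197.9,179) and (536,179.3). Going forward will put the pins in view.

In the tool's units: 75 mm is 0.075, 60 mm is 0.06.

Request:
{"method": "send_path", "body": {
  "moves": {"rows": [[10,0.025,0,0,0],[10,0.06,0,0,0],[10,0.075,0,0,0],[10,0.075,0,0,0],[10,0.075,0,0,0]]}
}}

```text
time: 6.55
tool_pos: [535.5, -43.6, 295.5]
tcp_rot: [3.141, 0.001, 1.991]
contact_force: [0.4, -0.4, -4.2]
grip_width: 14.2
finger_force: 30.0
```

```bash
python3 -c "
from h import *
import pickle
c=cap('wrist');d={'wrist':c,'side':cap('side'),'scene':cap('scene'),'obs':bot.get_obs()};pickle.dump(d,open('d3.pkl','wb'))
to(512,7.2,295,1.57+.421)
P=[proj(c,p).round().astype(int) for p in([443,35.5,33],[577,95.4,33])];print(P)
im=c['color'][:,:,::-1]
g=lambda x,y:cv2.resize(im[y-35:y+35,x-45:x+45],(396,308),interpolation=cv2.INTER_CUBIC)
y=P[0][1]+10;print(y)
s=d['side']['color'][:,:,::-1]
cv2.imwrite('pics/w4.png',np.vstack([np.hstack([g(231,y),g(484,y)]),cv2.resize(s[320:390,260:440],(792,308-20),interpolation=cv2.INTER_CUBIC)]))"
```

```text
pose [535.3 -43.8 295.3] [3.1414e+00 4.0000e-04 1.9898e+00] shift [56.1 -0.5  0.3] turn -0.001 t 6.7 F [ 0.1  0.2 -2.9] w 13.7 q [-0.22  0.48  1.64 -0.    1.02 -0.64]
[array([230,  68]), array([480,  68])]
78
```

View pics/w4.png

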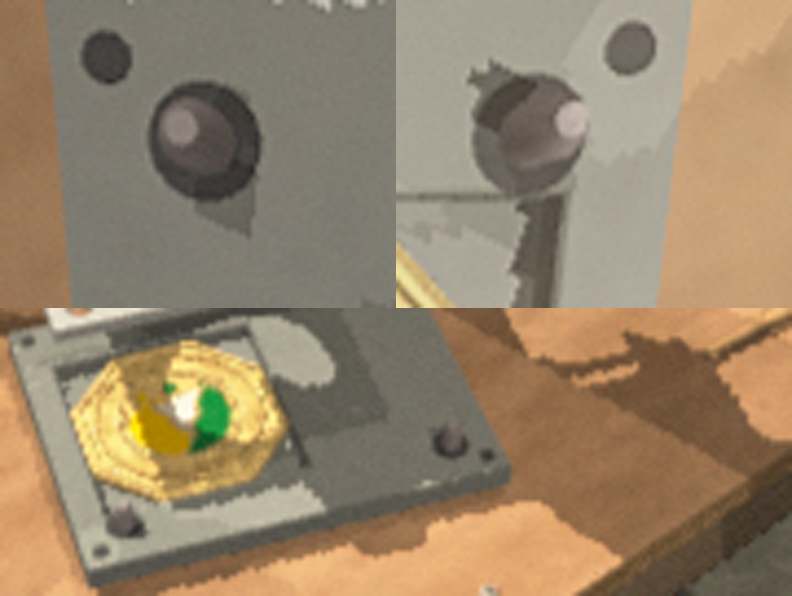

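The pin tips are clear in the wrist crops, at image pixels (226.5,71.4) and (478.1,69.2). I'll combine them with the hole rims.

```bash
python3 - <<'E'
from h import *
import pickle
d=pickle.load(open('d3.pkl','rb'));c=d['wrist'];o=d['obs']
R=Ro.from_euler('xyz',o['tcp_rot']);T=np.array(o['tool_pos'])
H=[ray(c,u,v,T[2]-195.3+8) for u,v in((197.9,179),(536,179.3))]
P=[ray(c,u,v,33) for u,v in((226.5,71.4),(478.1,69.2))]
for n,Q in(('hole',H),('pin',P)):
    e=Q[1]-Q[0]; print(n,np.round(Q,1).tolist(),np.hypot(*e[:2]).round(2),np.arctan2(e[1],e[0]).round(4),'tool',[R.inv().apply(q-T).round(1).tolist() for q in Q])
a=[np.arctan2(*(Q[1]-Q[0])[1::-1]) for Q in(H,P)]; da=a[1]-a[0]
mh=(H[0]+H[1])/2;mp=(P[0]+P[1])/2
r=Ro.from_euler('z',da).apply(mh-T); N=mp-r; print('da',da); to(N[0],N[1],T[2],o['tcp_rot'][2]+da)
E
```

```text
hole [[464.3, -15.8, 108.0], [600.3, 44.9, 108.0]] 148.88 0.4197 tool [[54.6, -53.5, 187.3], [54.7, 95.4, 187.3]]
pin [[441.7, 32.7, 33.0], [576.5, 94.3, 33.0]] 148.23 0.4289 tool [[108.0, -54.4, 262.2], [109.5, 93.8, 262.3]]
da 0.009136878537509496
pose [535.3 -43.8 295.3] [3.1414e+00 4.0000e-04 1.9898e+00] shift [53.9 -0.8 -0. ] turn -0.009 t 6.7 F [ 0.1  0.2 -2.9] w 13.7 q [-0.22  0.48  1.64 -0.    1.02 -0.64]
```

Hole spacing (148.9 mm) and pin spacing (148.2 mm) both check out. The shift needed is x 54, y −0.8, turn about −0.008. I'll go above the pins with the underside at about 40 mm and check hole against pin from the fixed side camera.

In the tool's units: 54 mm is 0.054, 20 mm is 0.02, -0.007 rad is -0.028.

Request:
{"method": "send_path", "body": {
  "moves": {"rows": [[10,0.02,-0.0004,0,-0.012],[10,0.045,-0.0008,0,-0.028],[10,0.054,-0.0008,0.02,-0.028],[10,0.054,-0.0008,0.045,-0.028],[10,0.054,-0.0008,0.058,-0.028]]}
}}

```text
time: 7.32
tool_pos: [511.5, 6.7, 236.3]
tcp_rot: [-3.14, -0.001, 1.998]
contact_force: [0.0, -0.3, -3.4]
grip_width: 13.8
finger_force: 30.0
```

Request:
{"method": "send_path", "body": {
  "moves": {"rows": [[10,0,0,0,0],[10,0,0,0,0],[10,0,0,0,0]]}
}}

```text
time: 7.7
tool_pos: [512.5, 5.9, 238.1]
tcp_rot: [3.14, 0.001, 1.998]
contact_force: [-0.8, -0.0, -3.3]
grip_width: 13.9
finger_force: 30.0
```

```bash
python3 -c "
from h import *
import pickle
d={n:cap(n) for n in('side','scene','wrist')};d['obs']=bot.get_obs();pickle.dump(d,open('d5.pkl','wb'))
to(512,7.2,213.3,1.57+.421)
L=[]
for n in('side','scene'):
  for p in([443,35.5,48],[577,95.4,48]):
    u=proj(d[n],p).round().astype(int);print(n,u); L.append(cv2.resize(d[n]['color'][u[1]-21:u[1]+21,u[0]-28:u[0]+28,::-1],(400,300),interpolation=cv2.INTER_CUBIC))
cv2.imwrite('pics/c5.png',np.vstack([np.hstack(L[:2]),np.hstack(L[2:])]))"
```

```text
pose [512.3   5.9 237.7] [3.1409e+00 5.0000e-04 1.9976e+00] shift [ 1.3  0.2 24.4] turn 0.007 t 7.85 F [-0.2  0.2 -3.9] w 13.6 q [-0.14  0.52  1.77 -0.    0.85 -0.56]
side [363 343]
side [288 362]
scene [314 354]
scene [240 343]
```

View pics/c5.png

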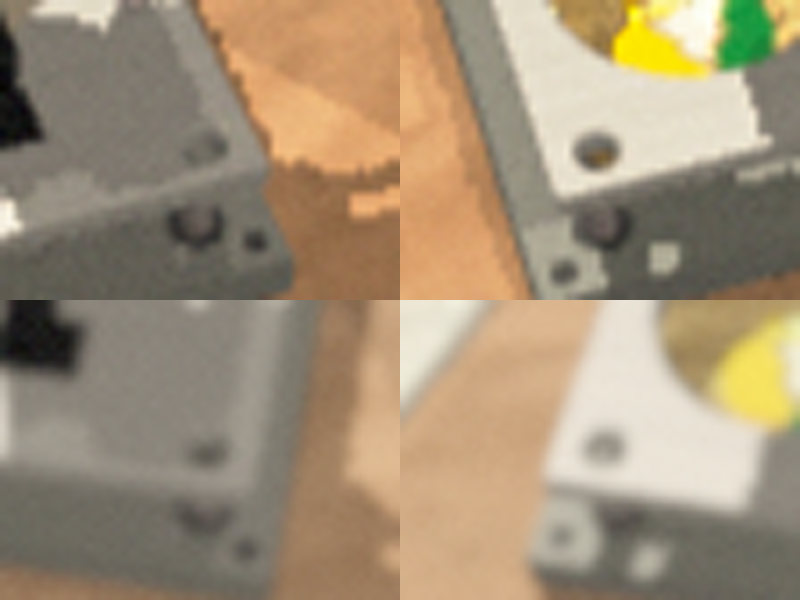

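In the fixed-camera crops (7.1x), the side-view holes are at (205,147) and (198,152) and the scene-view holes at (207,153) and (205,147). The pin tips sit just below them in the image, as expected at lower height. I'll compare the rays.

```bash
python3 - <<'E'
from h import *
import pickle
d=pickle.load(open('d5.pkl','rb'));o=d['obs'];R=Ro.from_euler('xyz',o['tcp_rot']);z=o['tool_pos'][2]-195.3+8
pin={'side':[(444.3,36.3),(578.6,96.4)],'scene':[(441.9,34.8),(575.0,94.4)]}
hol={'side':[(363,343,205,147),(288,362,198,152)],'scene':[(314,354,207,153),(240,343,205,147)]}
pn={'side':[(197,206),(205,206)]}
for n in hol:
    H=[ray(d[n],cu-28+(u+.5)*.14-.5,cv-21+(v+.5)*.14-.5,z)[:2] for cu,cv,u,v in hol[n]]
    e=H[1]-H[0];print(n,np.round(H,1).tolist(),np.hypot(*e).round(1),np.arctan2(e[1],e[0]).round(3))
    for h,p in zip(H,pin[n]): print('need tool shift',R.inv().apply(np.array([*(p-h),0])).round(1))
n='side'
for (u,v),(cu,cv,_,_) in zip(pn[n],hol[n]): print('pin now',ray(d[n],cu-28+(u+.5)*.14-.5,cv-21+(v+.5)*.14-.5,33).round(1))
E
```

```text
side [[442.5, 34.8], [577.5, 96.7]] 148.5 0.43
need tool shift [0.6 2.3 0. ]
need tool shift [-0.7  0.9  0. ]
scene [[441.7, 35.2], [577.3, 94.8]] 148.1 0.414
need tool shift [-0.4  0.   0. ]
need tool shift [ 0.6 -2.3 -0. ]
pin now [443.5  40.5  33. ]
pin now [575.9 100.2  33. ]
```

The average residual is about (0, 0.2) mm, which is within the tapered capture range. I'll lower gently in steps.

In the tool's units: 0.2 mm is 0.0002, 14 mm is 0.014.

Request:
{"method": "send_path", "body": {
  "moves": {"rows": [[10,0,0.0002,0.004,0],[10,0,0.0002,0.008,0],[10,0,0.0002,0.011,0],[10,0,0.0002,0.014,0],[10,0,0.0002,0.014,0]]}
}}

```text
time: 8.48
tool_pos: [512.3, 6.1, 223.0]
tcp_rot: [-3.141, -0.0, 1.998]
contact_force: [0.5, 0.0, -3.9]
grip_width: 13.6
finger_force: 30.0
```

```bash
python3 -c "
from h import *
to(512,7.2,213.3,1.57+.421)"
```

```text
pose [512.3   6.1 223. ] [-3.1411e+00 -2.0000e-04  1.9977e+00] shift [1.2 0.2 9.7] turn 0.007 t 8.475 F [ 0.5  0.  -3.9] w 13.6 q [-0.14  0.54  1.78 -0.    0.82 -0.56]
```

The underside is now 5 mm below the pin tips with no contact force, so the pins are in the holes. Lowering on.

In the tool's units: 9.5 mm is 0.0095, 8 mm is 0.008.

Request:
{"method": "send_path", "body": {
  "moves": {"rows": [[10,0,0,0.003,0],[10,0,0,0.006,0],[10,0,0,0.008,0],[10,0,0,0.0095,0],[10,0,0,0.0095,0]]}
}}

```text
time: 9.1
tool_pos: [512.4, 6.1, 213.7]
tcp_rot: [-3.142, 0.0, 1.998]
contact_force: [-0.7, -0.1, -3.6]
grip_width: 13.7
finger_force: 30.0
```

```bash
python3 -c "
from h import *
to(512,7.2,213.3,1.57+.421)"
```

```text
pose [512.4   6.1 213.7] [-3.1415  0.      1.9978] shift [1.2 0.1 0.4] turn 0.007 t 9.1 F [-0.7 -0.1 -3.6] w 13.7 q [-0.14  0.56  1.79 -0.    0.8  -0.56]
```

Not quite down, since the weight is still on the gripper. A little further until it takes load.

In the tool's units: 1.5 mm is 0.0015, 1 mm is 0.001.

Request:
{"method": "send_path", "body": {
  "moves": {"rows": [[10,0,0,0.0005,0],[10,0,0,0.001,0],[10,0,0,0.0015,0],[10,0,0,0.0015,0]]}
}}

```text
time: 9.6
tool_pos: [512.3, 6.1, 213.4]
tcp_rot: [3.141, 0.001, 1.998]
contact_force: [-4.8, 0.1, 9.6]
grip_width: 13.4
finger_force: 30.0
```

It is seated: TCP at 213.4 mm as predicted, and pressing at 10 N. I'll release, then rise.

In the tool's units: -1 mm is -0.001.

Request:
{"method": "send_path", "body": {
  "moves": {"rows": [[10,0,0,-0.001,0],[60,0,0,-0.001,0],[60,0,0,-0.001,0],[60,0,0,-0.001,0],[60,0,0,-0.001,0]]}
}}

```text
time: 10.22
tool_pos: [512.4, 6.1, 213.3]
tcp_rot: [3.142, 0.0, 1.998]
contact_force: [-0.3, -0.0, 0.3]
grip_width: 49.1
finger_force: 0.0
```

Request:
{"method": "send_path", "body": {
  "moves": {"rows": [[60,0,0,0,0],[60,0,0,0,0],[60,0,0,-0.02,0],[60,0,0,-0.06,0],[60,0,0,-0.11,0]]}
}}

```text
time: 10.85
tool_pos: [512.1, 6.1, 323.7]
tcp_rot: [-3.14, -0.001, 1.998]
contact_force: [1.0, -0.5, 0.1]
grip_width: 59.9
finger_force: 0.0
```

Request:
{"method": "send_path", "body": {
  "moves": {"rows": [[60,0,0,-0.06,0],[60,0,0,-0.12,0],[60,0,0,-0.12,0]]}
}}

```text
time: 11.22
tool_pos: [512.7, 6.1, 448.3]
tcp_rot: [3.133, 0.006, 1.998]
contact_force: [0.1, -1.6, -0.2]
grip_width: 59.9
finger_force: 0.0
```

```bash
python3 -c "
from h import *
import pickle
d={n:cap(n) for n in('side','scene','wrist')};d['obs']=bot.get_obs();pickle.dump(d,open('d6.pkl','wb'))
w=d['wrist']['color'][:,:,::-1];s=d['side']['color'][:,:,::-1]
cv2.imwrite('pics/c6.png',np.hstack([cv2.resize(w[:330],(400,300)),cv2.resize(s[255:405,220:420],(400,300),interpolation=cv2.INTER_CUBIC)]))
to(532,-314,400,1.998)"
```

```text
pose [512.    6.1 442.1] [-3.1398e+00 -1.0000e-03  1.9978e+00] shift [-299.7 -114.3   42. ] turn -0.0 t 11.375 F [ 0.1  0.5 -0.2] w 59.9 q [-0.14  0.29  1.49 -0.    1.36 -0.56]
```

View pics/c6.png

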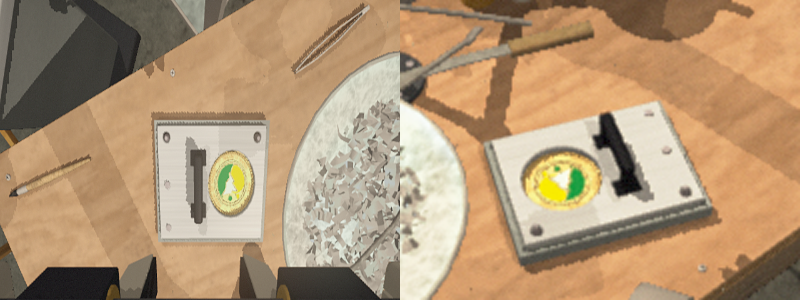

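The frame is seated: both pins show through their holes and the medal is centred in the window. Next is the magnifier. I'll hover above the knob at about (531,-316) and measure it with the wrist camera.

Request:
{"method": "send_path", "body": {
  "moves": {"rows": [[92,-0.045,-0.017,-0.002,0],[92,-0.105,-0.04,-0.005,0],[92,-0.165,-0.063,-0.008,0],[92,-0.225,-0.086,-0.008,0],[92,-0.28,-0.108,-0.008,0]]}
}}

```text
time: 12.0
tool_pos: [529.8, -293.4, 448.9]
tcp_rot: [-3.14, -0.004, 1.998]
contact_force: [0.1, 0.7, 0.3]
grip_width: 91.8
finger_force: 0.0
```

```bash
python3 -c "
from h import *
to(531,-316,450,1.998)"
```

```text
pose [ 529.8 -293.4  448.9] [-3.1398 -0.0035  1.9978] shift [-21.1  -8.3  -1.1] turn -0.0 t 12.0 F [0.1 0.7 0.3] w 91.8 q [-0.63  0.47  1.21  0.    1.47 -1.06]
```

I've used all the picture views, so from here I'll measure with colour masks only.

```bash
python3 - <<'E'
from h import *
import pickle
d=pickle.load(open('d6.pkl','rb')); d['wrist']=cap('wrist')
for n in('side','scene','wrist'):
    c=d[n]; m=(c['color'].max(2)<60).astype(np.uint8)
    p=proj(c,[531,-316,240]); print(n,'pred top/bottom',proj(c,[531,-316,248]).round(),proj(c,[531,-316,206]).round())
    k,l,s,ce=cv2.connectedComponentsWithStats(m)
    for i in range(1,k):
        if s[i,4]>15 and np.hypot(*(ce[i]-p))<60: print(s[i],ce[i].round(1))
E
```

```text
side pred top/bottom [336. 152.] [336. 169.]
[300 110  14  21 198] [307.9 119.9]
[ 265  137  127   91 3910] [326.9 185.1]
scene pred top/bottom [372. 166.] [370. 181.]
[380 124  14  10  54] [385.4 129. ]
[ 406  154   28   74 1243] [419.6 192.5]
[368 169   7  12  62] [371.1 174.4]
wrist pred top/bottom [305. 321.] [307. 289.]
[286 296  20  26 187] [293.3 308.9]
[307 311   7  10  25] [310.8 314.4]
[285 321  19   8  49] [292.7 324. ]
```

```bash
python3 - <<'E'
from h import *
import pickle
d=pickle.load(open('d0.pkl','rb'))
for n,(u0,u1,v0,v1) in(('side',(324,348,148,178)),('scene',(362,384,158,190))):
    g=d[n]['color'][v0:v1,u0:u1].max(2); print(n)
    for r,row in enumerate(g): print(v0+r,''.join('#' if x<50 else '+' if x<80 else '.' for x in row))
c=cap('wrist');g=c['color'][276:336:2,270:340].max(2)
for r,row in enumerate(g): print(276+2*r,''.join('#' if x<45 else '+' if x<80 else '-' if x<120 else '.' for x in row))
E
```

```text
side
148 ..........+#############
149 .........+##############
150 ........+###############
151 .......+################
152 .......#################
153 .......+################
154 ........+####++#########
155 .......+++...+##########
156 .......###+++###########
157 .......#################
158 .......#################
159 .......#################
160 .......#################
161 +......#################
162 .......#################
163 .......#################
164 .......#################
165 .......#################
166 .......#################
167 .......#################
168 ........######+#########
169 ...........++..+########
170 .....+.........#########
171 ....++...+..+++#########
172 ....+++++++++++#########
173 ...+++++++++++##########
174 ..+++....+##############
175 .++++.....+#############
176 ++++......##############
177 ++++......+#############
scene
158 ......................
159 ......................
160 ......................
161 ......................
162 ......................
163 ...........+++........
164 .........++##+........
165 ........+####++.......
166
[... 2194 characters left out ...]
---+++++.................
318 ......................#++++++++++++---------------+++-................
320 ......................#++++++++++-++---------------+++................
322 ......................++++++++++++------------------++................
324 ......................#++++++++++++++---------------+-................
326 ......................+++++++++++++++++-------------+-................
328 ......................-++++++++++++++++++++++-+--+--+-----..-.........
330 ++++++++++++++++++++++++++++++++++++++++++++++++++++++++++-++++++--+-+
332 ++++++++++++++++++++++++++++++++++++++++++-+++--+++-+--+++------------
334 +++++++++++++++++++++++++++++++++++++++++++++++++++++++-++---+--------
```

The wrist mask puts the top disc at about (307.5,321) against the predicted (305,321), so the knob is at (531.5,-316.5) to within about 1 mm. I'll centre, descend and close.

Request:
{"method": "send_path", "body": {
  "moves": {"rows": [[60,-0.015,-0.006,0,0],[60,-0.0215,-0.008,0,0],[60,-0.0215,-0.008,0.015,0],[60,-0.0215,-0.008,0.04,0],[60,-0.0215,-0.008,0.053,0]]}
}}

```text
time: 12.72
tool_pos: [531.5, -313.1, 396.3]
tcp_rot: [-3.14, -0.003, 1.999]
contact_force: [0.4, 0.8, -0.9]
grip_width: 60.0
finger_force: 0.0
```

Request:
{"method": "send_path", "body": {
  "moves": {"rows": [[60,0,0,0,0],[10,0,0,0,0],[10,0,0,0,0],[10,0,0,0,0],[10,0,0,0,0]]}
}}

```text
time: 13.35
tool_pos: [531.5, -314.3, 398.6]
tcp_rot: [3.141, 0.001, 1.998]
contact_force: [0.4, 0.1, 0.1]
grip_width: 24.7
finger_force: 0.0
```

Request:
{"method": "send_path", "body": {
  "moves": {"rows": [[10,0,0,0,0],[10,0,0,0,0],[10,0,0,0,0]]}
}}

```text
time: 13.72
tool_pos: [531.3, -314.5, 398.5]
tcp_rot: [-3.141, 0.0, 1.997]
contact_force: [-4.1, -1.2, 2.6]
grip_width: 16.1
finger_force: 29.6
```

```bash
python3 -c "
from h import *
to(531.5,-316.5,396,1.998)"
```

```text
pose [ 531.3 -314.5  398.5] [-3.1409e+00  3.0000e-04  1.9974e+00] shift [-1.9 -0.6  2.5] turn -0.001 t 13.725 F [-4.1 -1.2  2.6] w 16.1 q [-0.66  0.52  1.26 -0.    1.36 -1.08]
```

The grip is on the knob: 29.6 N, width 16 mm. The mask width also suggests a slightly slimmer knob. I'll lead it towards (556,105), starting gently.

Units first: shifts go in m and turns go in units of 0.25 rad. So 40 mm is 0.04, 88 mm is 0.088.

Request:
{"method": "send_path", "body": {
  "moves": {"rows": [[10,0.009,0.0045,0,0],[10,0.022,0.0115,0,0],[10,0.04,0.021,0,0],[10,0.062,0.033,0,0],[10,0.088,0.047,0,0]]}
}}

```text
time: 14.35
tool_pos: [538.5, -212.6, 398.4]
tcp_rot: [3.14, 0.001, 1.998]
contact_force: [1.5, -1.6, 0.6]
grip_width: 12.7
finger_force: 24.3
```

```bash
python3 -c "
from h import *
to(556.4,104.7,398.5,1.998)"
```

```text
pose [ 538.5 -212.6  398.4] [3.1396e+00 9.0000e-04 1.9983e+00] shift [ 2.813e+02  1.479e+02 -1.000e-01] turn 0.0 t 14.35 F [ 1.5 -1.6  0.6] w 12.7 q [-0.51  0.45  1.38  0.    1.31 -0.94]
```

The opening has dropped to 12.7 mm, so the knob is slipping off the pads' trailing edge. The grasp must have been off centre along the tool's x. I'll open, rise, back off so it comes into the wrist view, and measure again.

Request:
{"method": "send_path", "body": {
  "moves": {"rows": [[10,0,0,0,0],[60,0,0,0,0],[60,0,0,0,0],[60,0,0,0,0],[60,0,0,0,0]]}
}}

```text
time: 14.98
tool_pos: [537.8, -215.2, 398.2]
tcp_rot: [-3.142, 0.0, 1.997]
contact_force: [-0.7, 0.3, 0.1]
grip_width: 47.9
finger_force: 0.0
```

Request:
{"method": "send_path", "body": {
  "moves": {"rows": [[92,0,0,-0.02,0],[92,0,0,-0.055,0],[92,-0.04,-0.021,-0.07,0],[92,-0.09,-0.047,-0.07,0],[92,-0.12,-0.063,-0.07,0]]}
}}

```text
time: 15.6
tool_pos: [529.6, -352.5, 468.3]
tcp_rot: [-3.141, 0.001, 1.996]
contact_force: [0.3, 0.3, -0.2]
grip_width: 91.3
finger_force: 0.0
```

Request:
{"method": "send_path", "body": {
  "moves": {"rows": [[92,0,0,0,0],[92,0,0,0,0],[92,0,0,0,0]]}
}}

```text
time: 15.98
tool_pos: [530.5, -348.9, 468.6]
tcp_rot: [3.141, 0.0, 1.999]
contact_force: [0.4, 0.1, -0.1]
grip_width: 91.6
finger_force: 0.0
```

```bash
python3 - <<'E'
from h import *
import pickle
d={n:cap(n) for n in('side','scene','wrist')};d['obs']=bot.get_obs();pickle.dump(d,open('d7.pkl','wb'));print(d['obs']['tool_pos'])
for n in d:
    if n=='obs':continue
    c=d[n]; m=(c['color'].max(2)<65).astype(np.uint8)
    p=proj(c,[538,-225,240]); print(n,'pred top/bottom',proj(c,[538,-225,248]).round(),proj(c,[538,-225,206]).round())
    k,l,s,ce=cv2.connectedComponentsWithStats(m)
    for i in range(1,k):
        if s[i,4]>25 and np.hypot(*(ce[i]-p))<70: print(s[i],ce[i].round(1))
E
```

```text
[ 530.49475672 -349.05811703  468.68007726]
side pred top/bottom [328. 175.] [328. 192.]
[ 334  130   40   79 2242] [353.1 168. ]
[291 170  21   5  31] [300.6 171.2]
[306 174  24  30 247] [321.9 189.1]
[267 198  33   9  94] [282.6 203.2]
[288 233  40  16 291] [309.4 241.3]
scene pred top/bottom [347. 186.] [346. 202.]
[406 151  17  77 709] [414.8 193.7]
[340 185   9  20 121] [344.5 194.6]
[286 216  14  11 101] [293.2 221.7]
[325 236  32   8 183] [340.4 239.8]
wrist pred top/bottom [440.  56.] [418.  69.]
[411  58  13  31 132] [415.9  72.9]
```

```bash
python3 - <<'E'
from h import *
import pickle
d=pickle.load(open('d7.pkl','rb'))
for n,(u0,u1,v0,v1,s) in dict(side=(312,344,168,206,1),scene=(334,356,180,210,1),wrist=(390,470,30,110,2)).items():
    g=d[n]['color'][v0:v1:s,u0:u1].max(2); print(n)
    for r,row in enumerate(g): print(v0+s*r,''.join('#' if x<45 else '+' if x<75 else '-' if x<110 else '.' for x in row))
E
```

```text
side
168 ----------------------+#+###+###
169 ..--------------------+#+#######
170 ..--------------------+##+#####+
171 ...-------------------+#########
172 ....------------------+#########
173 -.....----------------+#+######+
174 +--.....---+++++------+##+##+###
175 ++--.....++#####+-----+#+##+####
176 .-+--....-#######-----+#######+#
177 ..-+--...-#######+----+#########
178 ....---..-########----+#########
179 .....--..-+#######----+###+##+#+
180 ......---+++++++##----+##+##+###
181 .......--#+++++###----+####+###+
182 .......--########+.---+###+####+
183 ........-########...--+#####+++#
184 ........-########....-+##+#+#++#
185 ........-########......+#####+#+
186 ........-########.......-+###+##
187 ........-########........-+##+##
188 ........-########..........+##+#
189 ........-########...........-+##
190 .......-+########.............+#
191 ......--+########-.............-
192 .....--+-########+-.............
193 ....-++--+#######+-.............
194 ...-+++---+######+-.............
195 .-+++++-----++++++-.............
196 -+++++++-------+++..............
197 ++++#++++++++-+++.
[... 3797 characters left out ...]
.......................
94 ..........--..........--.................-----..................................
96 ........................--...............---....................................
98 ..........................--............---.....................................
100 ............................---..--...---.......................................
102 ..............................----------........................................
104 ................................------..........................................
106 ...............................------...........................................
108 -............................------.............................................
```

The wrist mask now shows the knob's whole top disc, centred at (447,62). Side shows it at (325.5,177.3) and scene at (345.5,187.3).

```bash
python3 - <<'E'
from h import *
import pickle
d=pickle.load(open('d7.pkl','rb'))
px=dict(side=(325.5,177.3),scene=(345.5,187.3),wrist=(447,62))
rows=[]
for n,(u,v) in px.items():
    c=d[n];print(n,ray(c,u,v,248).round(1),ray(c,u,v,240).round(1))
    dr=c['R'].T@np.linalg.solve(c['K'],[u,v,1]);dr/=np.linalg.norm(dr);A=np.eye(3)-np.outer(dr,dr);rows.append((A,A@(-c['R'].T@c['t'].reshape(3))))
X=np.linalg.solve(sum(a for a,_ in rows),sum(b for _,b in rows));print('triang',X.round(1))
w=dict(side=(335,153.2),scene=(373.5,165.5))
to(X[0],X[1],396,1.998)
print('elbow old etc: width px',380.6*18/36)
E
```

```text
side [ 542.3 -217.4  248. ] [ 543.6 -229.3  240. ]
scene [ 538.  -219.2  248. ] [ 543.1 -228.2  240. ]
wrist [ 542.3 -226.   248. ] [ 544.1 -223.8  240. ]
triang [ 542.7 -225.   242.8]
pose [ 530.5 -349.1  468.7] [3.1414e+00 4.0000e-04 1.9991e+00] shift [107.8  62.6  72.7] turn 0.001 t 16.125 F [ 0.  -0.5 -0.4] w 91.6 q [-0.7   0.52  1.07  0.    1.55 -1.13]
elbow old etc: width px 190.3
```

The three rays meet at (542.7,-225) with the top near 243 mm. The pads were therefore 11 mm ahead of the knob's axis, which matches the slip. Regrasping there, slightly lower.

In the tool's units: 107.8 mm is 0.1078, 62.6 mm is 0.0626.

Request:
{"method": "send_path", "body": {
  "moves": {"rows": [[60,0.045,0.026,0,0],[60,0.09,0.052,0,0],[60,0.1078,0.0626,0.005,0],[60,0.1078,0.0626,0.03,0],[60,0.1078,0.0626,0.06,0]]}
}}

```text
time: 16.75
tool_pos: [542.7, -225.6, 408.2]
tcp_rot: [3.141, 0.002, 1.999]
contact_force: [0.2, -0.7, 0.7]
grip_width: 60.3
finger_force: 0.0
```

Request:
{"method": "send_path", "body": {
  "moves": {"rows": [[60,0,0,0.0145,0],[60,0,0,0.0145,0],[10,0,0,0.0145,0],[10,0,0,0.0145,0],[10,0,0,0.0145,0]]}
}}

```text
time: 17.38
tool_pos: [542.6, -226.0, 394.5]
tcp_rot: [3.141, 0.001, 1.998]
contact_force: [0.5, -0.3, -0.4]
grip_width: 34.4
finger_force: 0.0
```

Request:
{"method": "send_path", "body": {
  "moves": {"rows": [[10,0,0,0,0],[10,0,0,0,0],[10,0,0,0,0],[10,0,0,0,0],[10,0,0,0,0]]}
}}

```text
time: 18.0
tool_pos: [542.8, -225.9, 394.0]
tcp_rot: [3.141, 0.001, 1.998]
contact_force: [3.3, 0.6, 0.7]
grip_width: 17.1
finger_force: 30.0
```

```bash
python3 -c "
from h import *
to(556.4,104.7,394,1.998)"
```

```text
pose [ 542.8 -225.9  394. ] [3.1408e+00 8.0000e-04 1.9979e+00] shift [ 2.953e+02  1.493e+02 -1.000e-01] turn -0.0 t 18.0 F [3.3 0.6 0.7] w 17.1 q [-0.52  0.47  1.36  0.    1.31 -0.95]
```

Opening is 17.1 mm, near the knob's 18 mm. I'll lead it and watch the opening.

In the tool's units: 14 mm is 0.014, 52 mm is 0.052.

Request:
{"method": "send_path", "body": {
  "moves": {"rows": [[10,0.005,0.0025,0,0],[10,0.014,0.007,0,0],[10,0.025,0.0125,0,0],[10,0.038,0.019,0,0],[10,0.052,0.026,0,0]]}
}}

```text
time: 18.62
tool_pos: [544.6, -166.7, 393.9]
tcp_rot: [-3.141, 0.0, 1.998]
contact_force: [1.6, -3.0, 2.6]
grip_width: 17.2
finger_force: 30.0
```

Request:
{"method": "send_path", "body": {
  "moves": {"rows": [[10,0,0,0,0]]}
}}

```text
time: 18.75
tool_pos: [544.6, -166.0, 393.9]
tcp_rot: [-3.141, -0.002, 2.0]
contact_force: [-0.7, 1.1, 3.1]
grip_width: 17.2
finger_force: 30.0
```

Opening holds steady at 17.2 mm. Continuing.

In the tool's units: 84 mm is 0.084, 64 mm is 0.064.

Request:
{"method": "send_path", "body": {
  "moves": {"rows": [[10,0.009,0.0045,0,0],[10,0.024,0.012,0,0],[10,0.044,0.022,0,0],[10,0.064,0.032,0,0],[10,0.084,0.042,0,0]]}
}}

```text
time: 19.38
tool_pos: [548.1, -72.9, 393.9]
tcp_rot: [3.142, 0.001, 1.998]
contact_force: [3.1, -3.5, 2.0]
grip_width: 17.2
finger_force: 30.0
```

Request:
{"method": "send_path", "body": {
  "moves": {"rows": [[10,0.02,0.01,0,0],[10,0.04,0.02,0,0],[10,0.06,0.03,0,0],[10,0.075,0.038,0,0],[10,0.085,0.043,0,0]]}
}}

```text
time: 20.0
tool_pos: [552.1, 22.1, 393.8]
tcp_rot: [-3.141, 0.0, 1.998]
contact_force: [1.3, -4.0, 2.2]
grip_width: 17.3
finger_force: 30.0
```

```bash
python3 -c "
from h import *
to(556.4,104.7,394,1.998)"
```

```text
pose [552.1  22.1 393.8] [-3.1414e+00  4.0000e-04  1.9984e+00] shift [73.3 38.2 -0.2] turn 0.0 t 20.0 F [ 1.3 -4.   2.2] w 17.3 q [-0.1   0.4   1.47 -0.    1.28 -0.53]
```

Request:
{"method": "send_path", "body": {
  "moves": {"rows": [[10,0.02,0.0104,0,0],[10,0.04,0.0208,0,0],[10,0.06,0.0312,0,0],[10,0.07,0.0365,0,0],[10,0.0733,0.0382,0,0]]}
}}

```text
time: 20.62
tool_pos: [556.4, 104.1, 393.8]
tcp_rot: [-3.141, 0.0, 1.999]
contact_force: [1.3, -4.3, 3.1]
grip_width: 16.4
finger_force: 29.6
```

Request:
{"method": "send_path", "body": {
  "moves": {"rows": [[10,0,0,0,0],[10,0,0,0,0]]}
}}

```text
time: 20.88
tool_pos: [556.3, 103.8, 393.8]
tcp_rot: [-3.142, -0.001, 1.997]
contact_force: [-0.6, 1.7, 3.9]
grip_width: 16.7
finger_force: 30.0
```

```bash
python3 - <<'E'
from h import *
import pickle
d={n:cap(n) for n in('side','scene','wrist')};d['obs']=bot.get_obs();pickle.dump(d,open('d8.pkl','wb'));to(556.4,104.7,394,1.998)
# predicted ring outline vs image: profile print along ring
for n in('side','scene'):
    print(n,[proj(d[n],[563+64*np.cos(a),30+64*np.sin(a),200]).round().tolist() for a in np.arange(4)*np.pi/2], proj(d[n],[579,-149,236]).round(), proj(d[n],[563,30,209]).round())
E
```

```text
pose [556.3 103.8 393.8] [-3.1413e+00 -1.0000e-03  1.9976e+00] shift [ 0.8  0.5 -0.2] turn -0.0 t 21.025 F [-0.9  3.   4.1] w 16.3 q [ 0.05  0.43  1.43  0.    1.29 -0.38]
side [[262.0, 275.0], [292.0, 305.0], [335.0, 281.0], [303.0, 254.0]] [303. 201.] [298. 274.]
scene [[234.0, 260.0], [237.0, 298.0], [289.0, 290.0], [282.0, 253.0]] [309. 203.] [260. 271.]
```

Arrived with 16–17 mm opening and the knob still between the pads. I'll let go, rise and step back towards −y for a look from above.

In the tool's units: -60 mm is -0.06, -20 mm is -0.02.

Request:
{"method": "send_path", "body": {
  "moves": {"rows": [[40,0,0,0,0],[40,0,0,0,0],[40,0,0,0,0],[40,0,0,-0.02,0],[40,0,0,-0.06,0]]}
}}

```text
time: 21.65
tool_pos: [556.4, 103.6, 452.7]
tcp_rot: [-3.137, -0.001, 1.998]
contact_force: [0.1, -0.7, 0.4]
grip_width: 40.0
finger_force: 0.0
```

Request:
{"method": "send_path", "body": {
  "moves": {"rows": [[40,0,0,-0.04,0],[40,-0.045,0,-0.06,0],[40,-0.1,0,-0.06,0],[40,-0.12,0,-0.06,0],[40,-0.12,0,-0.06,0]]}
}}

```text
time: 22.28
tool_pos: [606.5, -6.5, 512.9]
tcp_rot: [-3.14, -0.001, 1.996]
contact_force: [-0.2, 0.3, -0.5]
grip_width: 40.0
finger_force: 0.0
```

Request:
{"method": "send_path", "body": {
  "moves": {"rows": [[40,0,0,0,0],[40,0,0,0,0]]}
}}

```text
time: 22.52
tool_pos: [605.8, -4.1, 514.0]
tcp_rot: [3.141, -0.0, 2.0]
contact_force: [0.1, -0.3, 1.3]
grip_width: 40.0
finger_force: 0.0
```

```bash
python3 - <<'E'
from h import *
import pickle
d={n:cap(n) for n in('side','scene','wrist')};d['obs']=bot.get_obs();pickle.dump(d,open('d9.pkl','wb'));to(556.4,104.7,394,1.998)
for n in('side','scene','wrist'):
    print(n,[proj(d[n],[563+61*np.cos(a),30+61*np.sin(a),209]).round().tolist() for a in np.arange(4)*np.pi/2],'knob',proj(d[n],[556,104,244]).round())
c=d['wrist']['color']; g=c.mean(2)
for v in range(0,330,8): print('%3d'%v,''.join('#' if x<45 else '+' if x<80 else '-' if x<115 else '.' if x<170 else ' ' for x in g[v,150:560:4]))
E
```

```text
pose [605.9  -4.6 514.1] [3.1413e+00 2.0000e-04 1.9991e+00] shift [120.    0.3 120.1] turn 0.001 t 22.675 F [ 0.2 -0.6 -0.7] w 40.1 q [-0.13  0.45  1.07  0.    1.63 -0.56]
side [[263.0, 272.0], [292.0, 300.0], [333.0, 277.0], [303.0, 251.0]] knob [295. 291.]
scene [[234.0, 257.0], [237.0, 293.0], [287.0, 286.0], [281.0, 251.0]] knob [233. 287.]
wrist [[359.0, 200.0], [320.0, 86.0], [208.0, 130.0], [254.0, 238.0]] knob [319.  53.]
  0 ++-+++---++----++--++------...........................................-- ..- ..........................
  8 #+++#+-++++-+---++-+------.........................................-- .-+..............................
 16 +++#++++++++--+--+---
[... 3594 characters left out ...]
.....-+++- ---. ...                                 
288 ......... .. ..........------##...............-......++---..--........             ++.                 
296 ####################.-------.##+------...... ........+++-.----.-+++++++++++++++++++++++++++++          
304 ####################--------###......................#++--.-----++++++++++++++++++++++++++++++++  .....
312 ####################-------####......................#+++-------++++++++++++++++++++++++++++++++++.....
320 #################-+++------####....................  ###+#-----.++-#++++++++++++++++++++++++++++++++-..
328 #################-++++++++##+##---+------------------+++++++++++++--###+#####+#+++++##+#+#++++++++++++#
```

The coarse map shows the lens ring as a circle centred near (288,175) with the knob at about (320,68). I'll refine with a Hough circle and cast to the lens height.

```bash
python3 - <<'E'
from h import *
import pickle
d=pickle.load(open('d9.pkl','rb'));c=d['wrist']
g=cv2.medianBlur(cv2.cvtColor(np.ascontiguousarray(c['color']),cv2.COLOR_RGB2GRAY),3)
g[270:]=128
for p2 in(30,):
    r=cv2.HoughCircles(g,cv2.HOUGH_GRADIENT,1,5,param1=80,param2=p2,minRadius=66,maxRadius=92)
    print(r[0][:6].round(1) if r is not None else None)
for q in r[0][:4]: print(ray(c,q[0],q[1],200).round(1),ray(c,q[0],q[1],209).round(1))
# knob top disc
m=(g<85).astype(np.uint8); k,l,s,ce=cv2.connectedComponentsWithStats(m)
for i in range(1,k):
    if s[i,4]>100 and abs(ce[i][0]-320)<30 and abs(ce[i][1]-75)<35: print(s[i],ce[i],ray(c,*ce[i],235))
# medal itself seen through lens: frame window / medal yellow centroid
E
```

```text
[[283.5 175.5  75.6]
 [288.5 173.5  78.2]
 [280.5 171.5  80.4]
 [286.5 168.5  78.1]
 [291.5 169.5  78.2]
 [291.5 162.5  84.8]]
[564.3  21.7 200. ] [564.6  23.  209. ]
[567.2  24.7 200. ] [567.4  26.  209. ]
[561.   23.6 200. ] [561.4  24.8 209. ]
[564.3  27.6 200. ] [564.6  28.7 209. ]
[302  56  29  38 842] [316.14014252  73.55581948] [558.88259766  94.15955381 235.        ]
```

Wrist measurement puts the lens at about (565,25). Geometry from the knob's final position gives (563,27), and the medal is at (563,29.5). That is about 5 mm off against the 20 mm allowed. The arm is clear, so I'm handing in.

```bash
python3 -c "
from plant import bot
print(bot.close_job())"
```

```text
the job is handed in; nothing more can be done
None
```

I handed the job in: the frame is seated flush over both pins and released, and by my measurement the lens is about 5 mm off the medal's centre (20 mm allowed). The jars, tin and syringe were never approached. The first grip on the lens knob slipped and was redone, and no verdict came back.

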